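Lock the balance's levelling foot

ROBOT

A 6-joint arm with a two-finger parallel gripper is mounted at the origin on the work surface. World frame = base frame: x ahead of the robot, y to its left, z up, the work surface at z = 0. Lengths are in mm, angles in rad, forces in N, time in s.
With the tool pointing down it reaches from about 250 to 775 mm from the base axis. Payload 4 kg.
Tool frame: the origin (TCP) lies at the very end of the fingers, on their centre line; the grasp point (between the pads) lies robot.tcp_to_grasp behind it (robot.tcp_to_grasp is the distance from the TCP to the grasp point, in mm); x points along the fingers, y is the direction in which the jaws open and shut, and the axes are right-handed (so a half turn about x gives the same grasp; the last joint's range is limited). The gripper opens to 85 mm and grips with 20 to 120 N. Pads are 22 mm wide; open, the fingers measure 114 mm over their backs; the gripper's body (76 mm by 85 mm) begins 54 mm behind the grasp point. The pads swing forward as they close: fully open they stand 13 mm farther back than shut.
Start: joints at [-1.313, 0.087, 1.371, -0, 1.684, -0.103], TCP at [194.16, -514.606, 231.341] pointing down, gripper open.
Joint ranges: [-3.1, 3.1], [-0.76, 2.03], [0.27, 2.55], [-1.08, 4.22], [0.17, 2.65], [-2.57, 2.57]. Speed limits (rad/s): [2.79, 2.79, 3.14, 3.14, 3.14, 3.14].

INTERFACE

Orientations are given as a rotation vector (axis times angle).
In Python, from bench import status, get_image, camera_model, robot gives the robot as it stands.
- The arm moves only by the shell command python3 -m creep 'ROWS' [OPENING]. ROWS is JSON, a list of rows, each an object of numbers: "tx", "ty", "tz": the shift along the tool's x, y, z in cm; "yaw": the turn about the tool's x in degrees. A call has 1 to 10 rows; each row shifts and turns the pose as measured when the row begins, along the tool's axes as they then stand; what a row does not reach is not made up. A row lasts 1/10 s, in which the tool goes at most 50 mm and 8.59 degrees, less where a joint would pass 70% of its speed; a pose out of reach is approached as far as the arm can. A call with a gripper value outside its range is refused whole. OPENING is the opening, from 0 (shut) to 1 (fully open), set as the call begins (- or left out, the last holds). The fingers move at their own pace and stop on an object; the grip force is fixed at half the most. Time passes only in rows, so rows that do not move let the fingers close. It gives the time, the measured TCP pose, the force and the opening at its end, in the units of the state.
- status.sense(): the state, without advancing time (a new reading comes with each control period).
- get_image(name): name is "side" or "top" or "wrist"; returns (picture, depth): 384x512x3 uint8, red, green, blue; 384x512 float32, mm along the optical axis (not along the pixel's ray), 0 where there is no reading.
- camera_model(name): a dict with "intrinsics" (3x3 intrinsics, pixels), "R" (3x3) and "t" (3): a world point X has camera coordinates R X + t. Camera axes: x right, y down, z forward; pixel columns grow to the right and rows downward; lengths in mm; the calibration is good to about 2 mm. A picture is of the moment at which its call begins: read the wrist's pose just before it. camera_model takes no time and is no camera call; for the wrist camera it gives the pose at the moment of the call.
- robot.hand_in(): hands the job in, once; it reports no verdict.
The state is a dict: "clock": time; "qpos": joint angles; "joint_velocities": joint speeds; "effort": joint torques, N m; "tcp_pos": TCP position; "tcp_rot": TCP orientation; "contact_force": force on the tool from outside, world axes, zero at the start; "moment": the same for the moment, N m; "width": finger opening in mm.
Only numpy, scipy, OpenCV 4.12 (cv2) and the standard library are available. Lean on these libraries where they do the work, as an engineer would, in place of code of your own. Each camera call takes 0.05 s, during which the arm holds its last target.

TASK

The laboratory balance stands on a levelling plate. Its blue levelling foot has just been set: lock it by turning the blue foot's wing-shaped jam nut clockwise (seen from above) until it stops, fully home, without turning the blue-capped adjusting screw that sticks up through it. The yellow foot is still to be adjusted, so leave its nut as it is, and let go of the nut when it is tight.

Things in the scene. Friction and masses are not known exactly. Their poses are not given: they have to be found in the camera images.
- blue_nut (a joint): Angle (rad) of the blue foot's jam nut about its vertical axis; grows clockwise seen from above. 1.4 = tight, a hard stop; starts loose at 0.1 to 0.7, so one grasp does it. Stays where left; 0.12 N m turns it. Below it a blue disc, 86 mm across, top 53 mm above the bench, has two white marks: tight when the wings lie in line with them. Blue and yellow foot stand at either end of the plate.
- blue_grip (a point): Grip point on the blue foot's steel jam nut, turning with it: on its axis, mid-height of the wings, 81 mm above the bench; x = along the wings, y = across the flats, z = up. One straight wing bar 72 mm long, 16 thick, 22 high (top 92 above the bench) on a round hub 30 across, 17 high. The balance between the feet, 152 high, begins about 90 mm from the axis.
- blue_screw (a joint): Angle (rad) of the blue foot's adjusting screw, on the nut's axis; grows clockwise seen from above; 0 = the setting to keep. Steel, 8 mm in diameter, with a blue cap of 11 mm; it sticks up through the nut to 107 mm above the bench, 15 mm over the wings. Friction (0.3 N m) holds it; it does not turn with the nut, only if gripped or pushed itself.
- yellow_wing_end (a point): End of one wing of the yellow foot's jam nut, 36 mm from that nut's vertical axis, 81 mm above the bench; x = outward along that wing, z = up. This foot has the same shape as the blue one but a yellow disc and yellow screw cap; its nut is loose too and must stay as it is.
Not all that is in view belongs to the job. There is more than one size of the part that bears blue_nut; the job needs the smallest.

How it is judged:
By the outcome, as a careful person would: the job done as asked, in the order asked, and still so for the second after the job is handed in, with the robot touching nothing.
It also fails if it takes over 32 s, if anything falls off the work surface, if the arm or the gripper's body presses on something with over 40 N, if the wrist force passes 120 N, or if a joint passes its speed limit or range.

## Working session

There is one attempt and no reset: what is moved stays moved. The work goes in short steps, Python scripts to look and compute and a shell command to move; the robot and the scene stay as the last step left them, time stands still between calls to the robot, and variables do not carry over. Pictures are saved under pics/ and viewed, and the job is handed in when it is done.

```bash
ls; mkdir -p pics
python3 - <<'E'
from bench import status,get_image,camera_model,robot
import cv2,numpy as np
print(status.sense()); print(robot.tcp_to_grasp)
for n in ["top","side"]:
    p,d=get_image(n); cv2.imwrite(f"pics/{n}0.png",p[:,:,::-1]); np.savez(f"{n}0.npz",p=p,d=d,**camera_model(n)); print(n,camera_model(n))
E
```

```text
pics
{'clock': 0.0, 'qpos': array([-1.31312615e+00,  8.79801919e-02,  1.37229041e+00, -1.59121106e-05,
        1.68359874e+00, -1.03121126e-01]), 'joint_velocities': array([-0.0004967 ,  0.0009177 , -0.00023368,  0.00049251, -0.00044429,
       -0.00078098]), 'effort': array([-8.19432535e-04, -3.51864302e+01, -3.13273787e+01, -1.07120716e-04,
        1.07614059e-02,  1.74277158e-06]), 'tcp_pos': array([ 194.00806928, -514.10405374,  230.1070214 ]), 'tcp_rot': array([ 2.02549828,  0.37177678, -2.02589264]), 'contact_force': array([-0.25091552,  0.3489745 , -0.21178341]), 'moment': array([ 0.05528163,  0.00038294, -0.01166448]), 'width': 85.3036986197359}
18.700000000000003
top {'intrinsics': array([[457.29075566,   0.        , 257.50474979],
       [  0.        , 457.29075566, 187.36160107],
       [  0.        ,   0.        ,   1.        ]]), 'R': array([[-0.04250849, -0.99909502,  0.00146997],
       [-0.97238932,  0.04103424, -0.22972853],
       [ 0.22946031, -0.0111948 , -0.97325364]]), 't': array([  29.07091051,  629.52433069, 1136.21896477])}
side {'intrinsics': array([[429.78441133,   0.        , 254.5446279 ],
       [  0.        , 429.78441133, 194.00643553],
       [  0.        ,   0.        ,   1.        ]]), 'R': array([[-0.96639162, -0.25670924, -0.01369689],
       [-0.1768896 ,  0.70267862, -0.68916821],
       [ 0.18654036, -0.66358355, -0.72447193]]), 't': array([ 598.50362466,  153.47686742, 1063.85675624])}
```

View pics/top0.png

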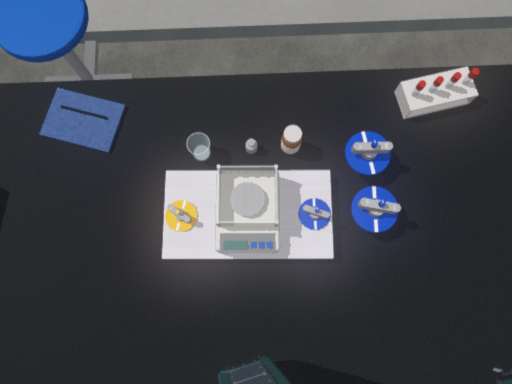

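View pics/side0.png

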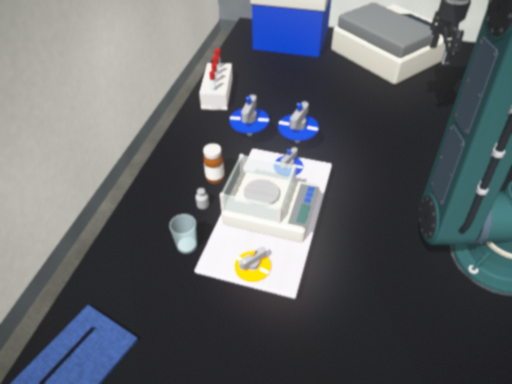

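Candidates for the blue foot in the top image are (315,214) on the plate, and loose larger ones at (368,152) and (375,209). I choose (315,214): it is the smallest, and it stands on the plate opposite the yellow foot at (181,216).

```bash
cat > h.py <<'E'
import numpy as np,cv2
from scipy.spatial.transform import Rotation as Ro
def ray(m,uv,z):
    K,R,t=m["intrinsics"],m["R"],m["t"]
    C=-R.T@t; d=R.T@np.linalg.solve(K,np.array([uv[0],uv[1],1.]))
    return C+d*(z-C[2])/d[2]
def blue(p):
    h=cv2.cvtColor(p,cv2.COLOR_RGB2HSV); return cv2.inRange(h,(105,150,60),(130,255,255))
def toolerr(s,target,wingdir=None):
    R=Ro.from_rotvec(s["tcp_rot"]).as_matrix(); return R,R.T@(np.array(target)-s["tcp_pos"])/10
E
python3 - <<'E'
from h import *
from bench import status
for n in ["top","side"]:
    m=dict(np.load(n+"0.npz")); b=blue(m["p"])
    cs,_=cv2.findContours(b,cv2.RETR_EXTERNAL,cv2.CHAIN_APPROX_NONE)
    for c in cs:
        if cv2.contourArea(c)<150: continue
        (u,v),r=cv2.minEnclosingCircle(c)
        pts=np.array([ray(m,q[0],53)[:2] for q in c],np.float32)
        (x,y),R=cv2.minEnclosingCircle(pts)
        e=cv2.fitEllipse(pts)
        print(n,(round(u),round(v)),round(r,1),"world53",round(x),round(y),"R",round(R,1),"ell",np.round(e[0],1),np.round(e[1],1))
m=dict(np.load("top0.npz"));p=m["p"][180:250,280:350,::-1]
cv2.imwrite("pics/crop0.png",cv2.resize(p,(560,560),interpolation=cv2.INTER_CUBIC))
R,_=toolerr(status.sense(),[0,0,0]); print(np.round(R,3))
E
```

```text
top (386, 194) 12.4 world53 600 -341 R 32.7 ell [ 595.8 -337.4] [42.  59.5]
top (375, 208) 24.2 world53 564 -306 R 63.3 ell [ 561.5 -302.6] [109.3 114.5]
top (368, 153) 23.3 world53 720 -303 R 63.6 ell [ 718.5 -300.5] [111.6 116. ]
top (375, 136) 10.5 world53 765 -328 R 28.9 ell [ 761.4 -326.3] [38.1 52.5]
top (42, 22) 47.4 world53 1171 620 R 141.1 ell [1146.2  616.2] [213.8 280.3]
side (248, 122) 19.6 world53 721 -311 R 63.2 ell [ 718.7 -290.5] [ 65.1 130. ]
side (298, 126) 20.3 world53 562 -324 R 68.9 ell [ 561.  -318.9] [108.7 128. ]
side (286, 30) 41.7 world53 756 -966 R 269.2 ell [ 736.6 -972.4] [352.2 473.2]
[[-0.001  0.353 -0.936]
 [ 0.002 -0.936 -0.353]
 [-1.    -0.002 -0.   ]]
```

View pics/crop0.png

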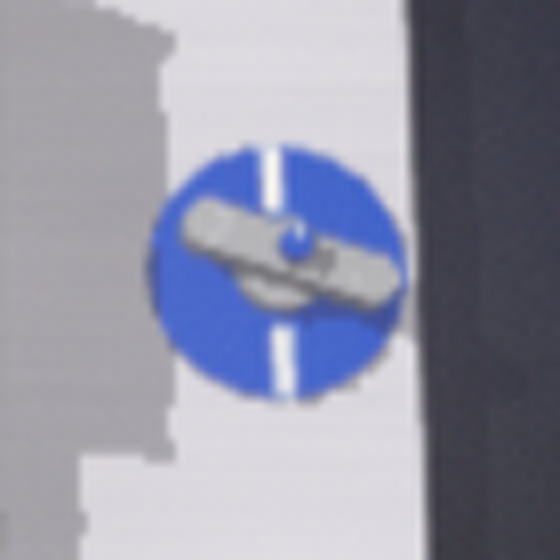

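The close crop shows the smallest blue foot with white marks near vertical. The wings run from (200,218) to (390,288), and the hub sits below the wing bar, so the fingertips must stay above about 70 mm. About 66° clockwise is left to turn.

Run:
```python
from h import *
from bench import status
for n,(u0,v0) in dict(top=(315,214),side=(289,163)).items():
    m=dict(np.load(n+"0.npz")); h=cv2.cvtColor(m["p"],cv2.COLOR_RGB2HSV)
    b=cv2.inRange(h,(105,100,60),(130,255,255)); z=np.zeros_like(b); z[v0-25:v0+25,u0-25:u0+25]=255; b&=z
    cs,_=cv2.findContours(b,cv2.RETR_EXTERNAL,cv2.CHAIN_APPROX_NONE)
    pts=np.concatenate([c[:,0] for c in cs if cv2.contourArea(c)>20])
    w=np.array([ray(m,q,53)[:2] for q in pts],np.float32)
    print(n,cv2.minEnclosingCircle(w))
m=dict(np.load("top0.npz"))
f=lambda a,b:(280+a/8-.44,180+b/8-.44)
a=ray(m,f(183,218),92);b=ray(m,f(403,283),92)
print("wing ends",a,b,"mid",(a+b)/2,"len",np.linalg.norm(a-b),"ang",np.degrees(np.arctan2(*(b-a)[1::-1])))
a=ray(m,f(270,165),53);b=ray(m,f(285,380),53);print("marks",a,b,np.degrees(np.arctan2(*(b-a)[1::-1])))
print("cap",ray(m,f(297,240),107))
```

```text
top ((557.3829956054688, -144.6414031982422), 42.18935012817383)
side ((539.4213256835938, -219.4563751220703), 66.25830841064453)
wing ends [ 569.43641712 -110.8996876    92.        ] [ 545.27845853 -180.05625152   92.        ] mid [ 557.35743783 -145.47796956   92.        ] len 73.25460597227502 ang -109.25546819849892
marks [ 593.48934195 -145.39173303   53.        ] [ 521.0960987  -145.23108033   53.        ] 179.87285130508263
cap [ 558.00669981 -144.97005246  107.        ]
```

Top-view measurement gives the axis at (557.5,-145). The disc radius is 42 mm (43 expected) and the wing length 73 mm (72 expected). The wings must turn about 70.7°, so the nut starts near 0.17. I'll move above it.

```bash
python3 -m creep '[{"ty":-1.9,"tz":-4.2},{"ty":-1.9,"tz":-4.2},{"ty":-1.9,"tz":-4.2},{"ty":-1.9,"tz":-4.2},{"ty":-1.9,"tz":-4.2},{"ty":-1.9,"tz":-4.2},{"ty":-1.9,"tz":-4.2},{"ty":-1.9,"tz":-4.2},{"ty":-1.9,"tz":-4.2}]' 1
cat > err.py <<'E'
from h import *
from bench import status
import sys
x,y,z,a=map(float,sys.argv[1:5])
s=status.sense();R,e=toolerr(s,[x,y,z])
cur=np.degrees(np.arctan2(R[1,1],R[0,1]))
print("t",s["clock"],"tcp",np.round(s["tcp_pos"],1),"tool shift cm",np.round(e,2),"yang",round(cur,1),"yaw needed",round((cur-a+180)%360-180,1),"tilt",np.round(R[:,0],3),"F",np.round(s["contact_force"],1),"w",round(s["width"],1),"q6",round(s["qpos"][5],2))
E
python3 err.py 557.5 -145 230 -19.3
```

```text
t 0.1 tcp [ 194.  -514.1  230.2] tool shift cm [  0.07 -21.71 -47.04] yang -69.3 yaw needed -50.0 tilt [-0.001  0.002 -1.   ] F [ 0.9 -1.2  0.1] w 85.4 q6 -0.1invalid input at $[0]: expected keys tx, ty, tz, yaw
```

All four keys are needed in each row.

```bash
python3 -m creep '[{"tx":0,"ty":-1.9,"tz":-4.2,"yaw":0},{"tx":0,"ty":-1.9,"tz":-4.2,"yaw":0},{"tx":0,"ty":-1.9,"tz":-4.2,"yaw":0},{"tx":0,"ty":-1.9,"tz":-4.2,"yaw":0},{"tx":0,"ty":-1.9,"tz":-4.2,"yaw":0},{"tx":0,"ty":-1.9,"tz":-4.2,"yaw":0},{"tx":0,"ty":-1.9,"tz":-4.2,"yaw":0},{"tx":0,"ty":-1.9,"tz":-4.2,"yaw":0},{"tx":0,"ty":-1.9,"tz":-4.2,"yaw":0}]' 1
python3 err.py 557.5 -145 230 -19.3
```

```text
clock: 1.0
tcp_pos: [493.1, -214.4, 224.0]
tcp_rot: [2.031, 0.366, -2.043]
contact_force: [0.2, -0.6, 1.1]
width: 85.5
t 1.0 tcp [ 493.1 -214.4  224. ] tool shift cm [-0.59 -4.34 -8.41] yang -70.1 yaw needed -50.8 tilt [-0.007  0.008 -1.   ] F [ 0.2 -0.6  1.1] w 85.5 q6 0.71
```

```bash
python3 -m creep '[{"tx":-0.3,"ty":-2.2,"tz":-4.2,"yaw":0},{"tx":-0.3,"ty":-1.8,"tz":-3.6,"yaw":0},{"tx":0,"ty":0,"tz":0,"yaw":-8.5},{"tx":0,"ty":0,"tz":0,"yaw":-8.5},{"tx":0,"ty":0,"tz":0,"yaw":-8.5},{"tx":0,"ty":0,"tz":0,"yaw":-8.5},{"tx":0,"ty":0,"tz":0,"yaw":-8.5},{"tx":0,"ty":0,"tz":0,"yaw":-8},{"tx":0,"ty":0,"tz":0,"yaw":0}]' 1
python3 err.py 557.5 -145 230 -19.3
python3 - <<'E'
from h import *
from bench import get_image,camera_model,status
m=camera_model("wrist");p,d=get_image("wrist");np.savez("w1.npz",p=p,d=d,**m);cv2.imwrite("pics/w1.png",p[:,:,::-1])
E
```

```text
clock: 1.9
tcp_pos: [557.1, -138.2, 222.1]
tcp_rot: [1.442, 1.063, -1.454]
contact_force: [-0.2, -0.2, -0.3]
width: 85.4
t 1.9 tcp [ 557.1 -138.2  222.1] tool shift cm [-0.8   0.23  0.63] yang -18.5 yaw needed 0.8 tilt [-0.019  0.014 -1.   ] F [-0.2 -0.2 -0.3] w 85.4 q6 -0.02
```

View pics/w1.png

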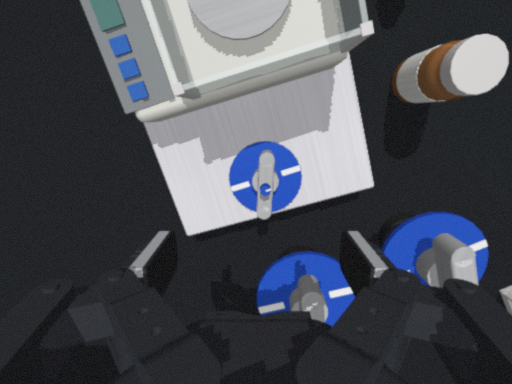

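The wrist view shows the small blue foot at (266,178), with the cap at (266,188) and the wings near vertical in the image, so the jaws are across the flats. The larger feet are at (308,295) and (437,250).

Run:
```python
from h import *
m=dict(np.load("w1.npz"));p=m["p"]
h=cv2.cvtColor(p,cv2.COLOR_RGB2HSV);b=cv2.inRange(h,(105,120,50),(130,255,255));b[:130]=0;b[225:]=0;b[:,:220]=0;b[:,310:]=0
ys,xs=np.nonzero(b);pts=np.array([ray(m,q,53)[:2] for q in zip(xs,ys)],np.float32)
print("disc",cv2.minEnclosingCircle(pts))
d=m["d"];K=m["intrinsics"]
vv,uu=np.mgrid[130:225,220:310];D=d[130:225,220:310]
P=np.stack([(uu-K[0,2])/K[0,0]*D,(vv-K[1,2])/K[1,1]*D,D],-1).reshape(-1,3)
W=(P-m["t"])@m["R"]
c=cv2.minEnclosingCircle(pts)[0]
r=np.hypot(*(W[:,:2]-c).T)
s=W[(W[:,2]>86)&(W[:,2]<97)&(r<42)]
print(len(s),"z",np.median(s[:,2]))
(x,y),(w,hh),a=cv2.minAreaRect(s[:,:2].astype(np.float32));print("rect",x,y,w,hh,a)
cc,ev=np.linalg.eigh(np.cov(s[:,:2].T));v=ev[:,1];print("pca",s[:,:2].mean(0),np.degrees(np.arctan2(v[1],v[0])))
t=W[(W[:,2]>101)&(r<42)];print("cap",len(t),t.mean(0) if len(t) else 0)
for lo,hi in((64,76),(48,58)): q=W[(W[:,2]>lo)&(W[:,2]<hi)&(r<43)];print(lo,len(q),np.median(q[:,2]))
big=cv2.resize(p[120:240,200:330,::-1],None,fx=4.5,fy=4.5,interpolation=cv2.INTER_CUBIC);cv2.imwrite("pics/w1c.png",big)
```

```text
disc ((560.21728515625, -145.01133728027344), 42.411598205566406)
867 z 91.70126508318131
rect 560.4478759765625 -145.26979064941406 71.48309326171875 15.973609924316406 68.7689208984375
pca [ 561.15817842 -143.33244169] 68.85337207454097
cap 105 [ 560.47679263 -144.65587953  106.40141208]
64 178 69.75887513424556
48 2968 52.84238291971276
```

View pics/w1c.png

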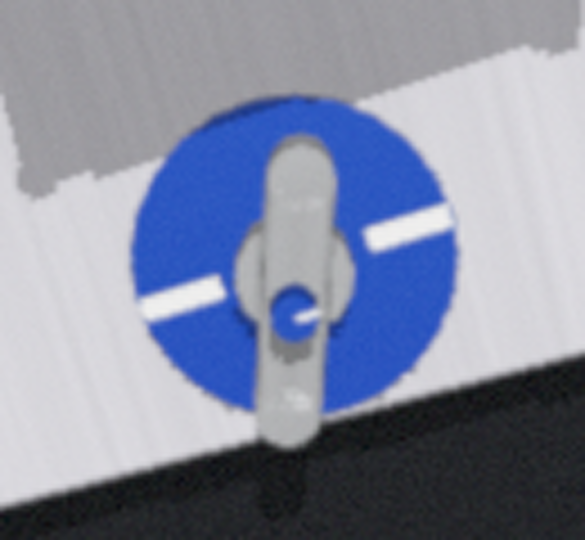

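```bash
python3 err.py 559.5 -145 72.5 -21;python3 -m creep '[{"tx":0,"ty":0,"tz":0,"yaw":2.5},{"tx":0,"ty":0,"tz":0,"yaw":0}]' 1; python3 err.py 559.5 -145 72.5 -21
```

```text
t 1.95 tcp [ 557.1 -138.2  222. ] tool shift cm [14.93  0.79  0.68] yang -18.6 yaw needed 2.4 tilt [-0.019  0.014 -1.   ] F [ 0.2  1.1 -0.6] w 85.5 q6 -0.02
clock: 2.15
tcp_pos: [556.8, -138.1, 221.2]
tcp_rot: [1.478, 1.033, -1.493]
contact_force: [0.2, 0.0, -0.6]
width: 85.4
t 2.15 tcp [ 556.8 -138.1  221.2] tool shift cm [14.85  0.87  0.64] yang -21.5 yaw needed -0.5 tilt [-0.02   0.015 -1.   ] F [ 0.2  0.  -0.6] w 85.4 q6 0.03
```

```bash
python3 -m creep '[{"tx":2.5,"ty":0.4,"tz":0.3,"yaw":0},{"tx":2.5,"ty":0.4,"tz":0.3,"yaw":0},{"tx":2.5,"ty":0,"tz":0,"yaw":0},{"tx":0,"ty":0,"tz":0,"yaw":0}]' 1; python3 err.py 559.5 -145 72.5 -21
python3 - <<'E'
from h import *
from bench import get_image,camera_model,status
m=camera_model("wrist");p,d=get_image("wrist");np.savez("w2.npz",p=p,d=d,**m);cv2.imwrite("pics/w2.png",p[:,:,::-1])
K=m["intrinsics"];vv,uu=np.mgrid[0:384,0:512]
W=(np.stack([(uu-K[0,2])/K[0,0]*d,(vv-K[1,2])/K[1,1]*d,d],-1).reshape(-1,3)-m["t"])@m["R"]
r=np.hypot(W[:,0]-559.5,W[:,1]+145)
s=W[(W[:,2]>86)&(W[:,2]<97)&(r<42)];print(len(s),np.median(s[:,2]),cv2.minAreaRect(s[:,:2].astype(np.float32)))
t=W[(W[:,2]>102)&(W[:,2]<109)&(r<15)];print(len(t),t.mean(0))
E
```

```text
clock: 2.55
tcp_pos: [561.3, -146.1, 145.0]
tcp_rot: [1.482, 1.028, -1.494]
contact_force: [-1.1, 0.9, -0.8]
width: 85.6
t 2.55 tcp [ 561.3 -146.1  145. ] tool shift cm [ 7.26 -0.06  0.01] yang -21.8 yaw needed -0.8 tilt [-0.017  0.014 -1.   ] F [-1.1  0.9 -0.8] w 85.6 q6 0.02
1585 91.72681612529468 ((560.2034912109375, -145.18756103515625), (71.26351165771484, 15.751798629760742), 68.68770599365234)
202 [ 560.5281907  -144.69193768  106.43030908]
```

View pics/w2.png

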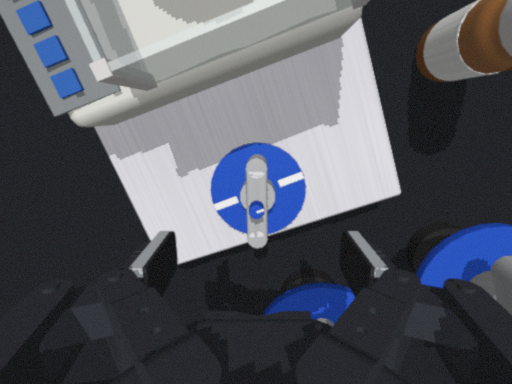

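The wing stays centred between the pads (wing at u≈257, pads at 152 and 365), and its position repeats at (560,-145). Descending.

```bash
python3 -m creep '[{"tx":2.4,"ty":0,"tz":0,"yaw":-0.5},{"tx":2.4,"ty":0,"tz":0,"yaw":0},{"tx":1.9,"ty":0,"tz":0,"yaw":0},{"tx":0,"ty":0,"tz":0,"yaw":0}]' 1; python3 err.py 560 -145 72.5 -21.3
```

```text
clock: 3.0
tcp_pos: [566.6, -147.5, 87.6]
tcp_rot: [1.483, 1.016, -1.476]
contact_force: [-0.1, 0.5, -0.1]
width: 85.5
t 3.0 tcp [ 566.6 -147.5   87.6] tool shift cm [ 1.51 -0.7   0.02] yang -21.3 yaw needed -0.0 tilt [-0.     0.007 -1.   ] F [-0.1  0.5 -0.1] w 85.5 q6 0.02
```

```bash
python3 -m creep '[{"tx":0.8,"ty":-0.6,"tz":0,"yaw":0},{"tx":0.6,"ty":-0.1,"tz":0,"yaw":0},{"tx":0,"ty":0,"tz":0,"yaw":0}]' 1; python3 err.py 560 -145 72.5 -21.3
```

```text
clock: 3.3
tcp_pos: [562.4, -145.6, 78.2]
tcp_rot: [1.486, 1.009, -1.47]
contact_force: [0.1, -0.2, -0.7]
width: 85.4
t 3.3 tcp [ 562.4 -145.6   78.2] tool shift cm [ 0.57 -0.25  0.04] yang -21.4 yaw needed -0.1 tilt [ 0.008  0.005 -1.   ] F [ 0.1 -0.2 -0.7] w 85.4 q6 0.02
```

```bash
python3 -m creep '[{"tx":0.6,"ty":-0.3,"tz":0,"yaw":0},{"tx":0,"ty":0,"tz":0,"yaw":0}]' 1; python3 err.py 560 -145 72.5 -21.3
```

```text
clock: 3.5
tcp_pos: [560.3, -144.7, 73.5]
tcp_rot: [1.487, 1.006, -1.468]
contact_force: [-0.8, 0.1, -0.6]
width: 85.5
t 3.5 tcp [ 560.3 -144.7   73.5] tool shift cm [ 0.1  -0.02  0.04] yang -21.4 yaw needed -0.1 tilt [ 0.01   0.004 -1.   ] F [-0.8  0.1 -0.6] w 85.5 q6 0.02
```

Centred. Close in steps and watch the force.

```bash
python3 -m creep '[{"tx":0,"ty":0,"tz":0,"yaw":0},{"tx":0,"ty":0,"tz":0,"yaw":0},{"tx":0,"ty":0,"tz":0,"yaw":0}]' 0.35; python3 err.py 560 -145 72.5 -21.3;python3 -m creep '[{"tx":0,"ty":0,"tz":0,"yaw":0},{"tx":0,"ty":0,"tz":0,"yaw":0},{"tx":0,"ty":0,"tz":0,"yaw":0},{"tx":0,"ty":0,"tz":0,"yaw":0}]' 0.0; python3 err.py 560 -145 72.5 -21.3
python3 - <<'E'
from h import *
from bench import get_image,camera_model,status
p,d=get_image("wrist");cv2.imwrite("pics/w3.png",p[:,:,::-1])
E
```

```text
clock: 3.8
tcp_pos: [560.8, -144.9, 74.3]
tcp_rot: [1.488, 1.004, -1.467]
contact_force: [1.4, 0.2, -0.6]
width: 43.8
t 3.8 tcp [ 560.8 -144.9   74.3] tool shift cm [ 0.18 -0.07  0.04] yang -21.4 yaw needed -0.1 tilt [ 0.012  0.003 -1.   ] F [ 1.4  0.2 -0.6] w 43.8 q6 0.02
clock: 4.2
tcp_pos: [559.5, -144.4, 74.8]
tcp_rot: [1.486, 1.008, -1.47]
contact_force: [-1.1, 0.6, 0.5]
width: 14.6
t 4.2 tcp [ 559.5 -144.4   74.8] tool shift cm [0.23 0.07 0.04] yang -21.4 yaw needed -0.1 tilt [ 0.008  0.004 -1.   ] F [-1.1  0.6  0.5] w 14.6 q6 0.02
```

View pics/w3.png

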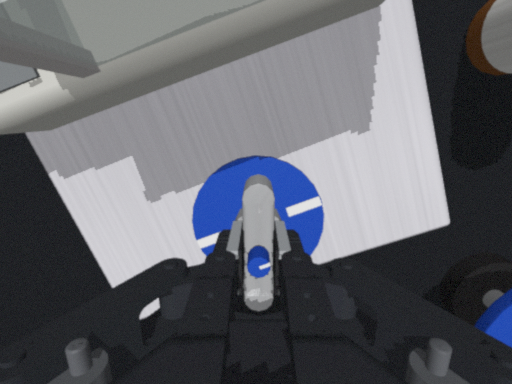

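The jaws hold the wing (width 14.6 mm), and the screw cap stands free between the pads at (259,263). Turning clockwise, which is positive yaw.

```bash
python3 -m creep '[{"tx":0,"ty":0,"tz":0,"yaw":5},{"tx":0,"ty":0,"tz":0,"yaw":7},{"tx":0,"ty":0,"tz":0,"yaw":7}]'; python3 err.py 559.8 -145 74.5 -90; python3 -c "
from bench import status;print(status.sense()['moment'])"
```

```text
clock: 4.55
tcp_pos: [559.7, -144.5, 74.8]
tcp_rot: [1.722, 0.781, -1.705]
contact_force: [-0.4, -0.0, 0.3]
width: 14.7
t 4.55 tcp [ 559.7 -144.5   74.8] tool shift cm [0.03 0.04 0.03] yang -41.0 yaw needed 49.0 tilt [ 0.009  0.004 -1.   ] F [-0.4 -0.   0.3] w 14.7 q6 0.36
[-0.04795238  0.05278014  0.13128853]
```

```bash
python3 -m creep '[{"tx":0,"ty":0,"tz":0,"yaw":7},{"tx":0,"ty":0,"tz":0,"yaw":7},{"tx":0,"ty":0,"tz":0,"yaw":7},{"tx":0,"ty":0,"tz":0,"yaw":7},{"tx":0,"ty":0,"tz":0,"yaw":7}]'; python3 err.py 559.8 -145 74.5 -90; python3 -c "
from bench import status;print(status.sense()['moment'])"
```

```text
clock: 5.05
tcp_pos: [559.9, -145.0, 74.8]
tcp_rot: [2.114, 0.234, -2.096]
contact_force: [-1.1, 0.2, 0.7]
width: 14.7
t 5.05 tcp [ 559.9 -145.    74.8] tool shift cm [ 0.03 -0.    0.01] yang -77.4 yaw needed 12.6 tilt [ 0.009  0.002 -1.   ] F [-1.1  0.2  0.7] w 14.7 q6 1.0
[-0.14491772  0.09162918  0.1098862 ]
```

```bash
python3 -m creep '[{"tx":0,"ty":0,"tz":0,"yaw":6},{"tx":0,"ty":0,"tz":0,"yaw":3}]'; python3 err.py 559.8 -145 74.5 -90; python3 -c "
from bench import status;print(status.sense()['moment'])"
python3 -m creep '[{"tx":0,"ty":0,"tz":0,"yaw":3}]'; python3 err.py 559.8 -145 74.5 -90; python3 -c "
from bench import status;print(status.sense()['moment'])"
```

```text
clock: 5.25
tcp_pos: [559.9, -145.1, 74.8]
tcp_rot: [2.202, 0.063, -2.184]
contact_force: [-0.5, 0.9, 0.2]
width: 14.8
t 5.25 tcp [ 559.9 -145.1   74.8] tool shift cm [ 0.03 -0.01  0.01] yang -86.8 yaw needed 3.2 tilt [ 0.008  0.001 -1.   ] F [-0.5  0.9  0.2] w 14.8 q6 1.16
[-0.17917734  0.15128565  0.15036472]
clock: 5.35
tcp_pos: [559.9, -145.1, 74.8]
tcp_rot: [2.23, 0.003, -2.211]
contact_force: [-1.3, -0.2, 1.6]
width: 14.4
t 5.35 tcp [ 559.9 -145.1   74.8] tool shift cm [ 0.03 -0.01  0.01] yang -89.9 yaw needed 0.1 tilt [ 0.008  0.001 -1.   ] F [-1.3 -0.2  1.6] w 14.4 q6 1.21
[-0.20216316  0.12030765  0.16299529]
```

Not at the stop yet. I'll press on in small turns until the moment rises.

```bash
for i in 1 ; do python3 -m creep '[{"tx":0,"ty":0,"tz":0,"yaw":2},{"tx":0,"ty":0,"tz":0,"yaw":1}]'; python3 err.py 559.8 -145 74.5 -90; python3 -c "
from bench import status;print(status.sense()['moment'])"; done
python3 -m creep '[{"tx":0,"ty":0,"tz":0,"yaw":2}]'; python3 err.py 559.8 -145 74.5 -90; python3 -c "
from bench import status;print(status.sense()['moment'])"
```

```text
clock: 5.55
tcp_pos: [559.9, -145.1, 74.8]
tcp_rot: [-2.206, 0.053, 2.189]
contact_force: [-0.7, 1.3, 0.2]
width: 14.1
t 5.55 tcp [ 559.9 -145.1   74.8] tool shift cm [ 0.03 -0.01  0.01] yang -92.8 yaw needed -2.8 tilt [ 0.008 -0.    -1.   ] F [-0.7  1.3  0.2] w 14.1 q6 1.27
[-0.14801946  0.21203996  1.27703701]
clock: 5.65
tcp_pos: [559.9, -145.1, 74.9]
tcp_rot: [-2.189, 0.088, 2.173]
contact_force: [-0.5, 0.2, 1.0]
width: 14.4
t 5.65 tcp [ 559.9 -145.1   74.9] tool shift cm [ 0.04 -0.01  0.01] yang -94.6 yaw needed -4.6 tilt [ 0.007 -0.001 -1.   ] F [-0.5  0.2  1. ] w 14.4 q6 1.3
[-0.11890442  0.20341647  1.82399736]
```

The moment jumped from 0.15 to 1.8 N m, so the nut is on its hard stop. Releasing.

```bash
python3 -m creep '[{"tx":0,"ty":0,"tz":0,"yaw":0},{"tx":0,"ty":0,"tz":0,"yaw":0},{"tx":0,"ty":0,"tz":0,"yaw":0},{"tx":0,"ty":0,"tz":0,"yaw":0}]' 0.7; python3 err.py 559.8 -145 74.5 -90
python3 -m creep '[{"tx":-2,"ty":0,"tz":0,"yaw":0},{"tx":-3,"ty":0,"tz":0,"yaw":0},{"tx":-4,"ty":0,"tz":0,"yaw":0},{"tx":-4,"ty":0,"tz":0,"yaw":0},{"tx":0,"ty":0,"tz":0,"yaw":0}]'
python3 - <<'E'
from h import *
from bench import get_image,camera_model
m=camera_model("wrist");p,d=get_image("wrist");np.savez("w4.npz",p=p,d=d,**m)
q,_=get_image("top");np.savez("top4.npz",p=q)
cv2.imwrite("pics/w4.png",p[:,:,::-1])
K=m["intrinsics"];vv,uu=np.mgrid[0:384,0:512]
W=(np.stack([(uu-K[0,2])/K[0,0]*d,(vv-K[1,2])/K[1,1]*d,d],-1).reshape(-1,3)-m["t"])@m["R"]
r=np.hypot(W[:,0]-559.8,W[:,1]+145)
s=W[(W[:,2]>86)&(W[:,2]<97)&(r<42)];print(len(s),np.median(s[:,2]),cv2.minAreaRect(s[:,:2].astype(np.float32)))
h=cv2.cvtColor(p,cv2.COLOR_RGB2HSV).reshape(-1,3)
wm=W[(r<41)&(r>20)&(abs(W[:,2]-53)<4)&(h[:,1]<60)&(h[:,2]>170)]
A=wm[wm[:,0]>560].mean(0);B=wm[wm[:,0]<560].mean(0);print("marks",len(wm),A,B,np.degrees(np.arctan2(*(A-B)[1::-1])))
cv2.imwrite("pics/top4.png",cv2.resize(q[170:260,150:350,::-1],None,fx=4,fy=4,interpolation=cv2.INTER_CUBIC))
E
```

```text
clock: 6.05
tcp_pos: [560.3, -145.2, 74.8]
tcp_rot: [-2.189, 0.09, 2.171]
contact_force: [-0.5, 0.6, -0.3]
width: 60.0
t 6.05 tcp [ 560.3 -145.2   74.8] tool shift cm [ 0.03 -0.02  0.05] yang -94.7 yaw needed -4.7 tilt [ 0.008 -0.001 -1.   ] F [-0.5  0.6 -0.3] w 60.0 q6 1.3
clock: 6.55
tcp_pos: [557.6, -145.2, 206.7]
tcp_rot: [-2.18, 0.089, 2.176]
contact_force: [0.2, -1.0, 1.3]
width: 59.7
981 91.75209832259353 ((560.5559692382812, -145.94435119628906), (15.919408798217773, 71.21102905273438), 89.55293273925781)
marks 45 [ 596.04803877 -144.99525581   53.66163167] [nan nan nan] nan<stdin>:12: RuntimeWarning: Mean of empty slice.
  ret = um.true_divide(
```

View pics/w4.png

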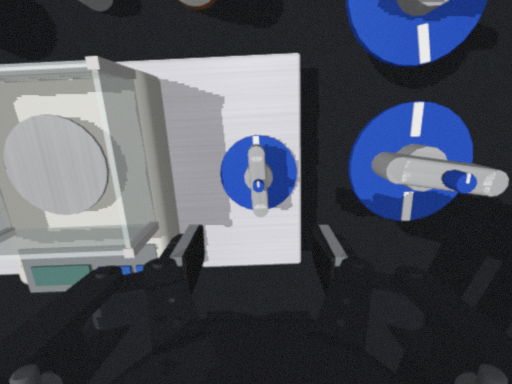

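View pics/top4.png

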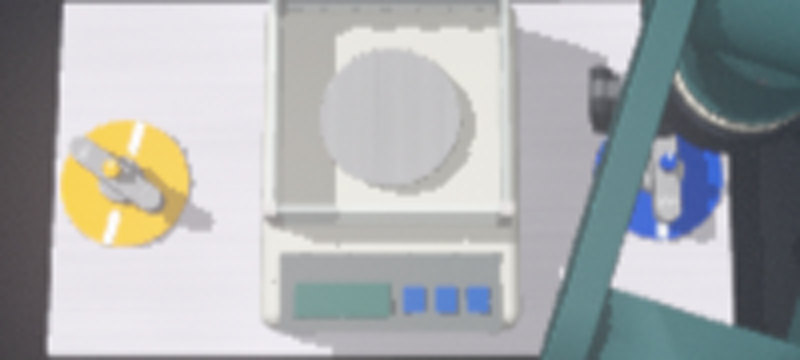

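The wings (long axis about 0.5° off world x) now line up with the white marks, and the yellow foot looks unchanged. A crop will show the screw cap's white line and the marks.

Run:
```python
import numpy as np,cv2
from h import *
a=dict(np.load("w1.npz"));b=dict(np.load("w4.npz"))
for n,m,(u,v) in(("w1",a,(266,188)),("w4",b,(259,185))):
    c=m["p"][v-9:v+10,u-9:u+10].astype(int)
    bl=(c[:,:,2]-c[:,:,0]>60); 
    ys,xs=np.nonzero(bl&(np.hypot(*np.mgrid[-9:10,-9:10])<8)); print(n,xs.mean(),ys.mean())
A=a["p"][120:240,200:330,::-1];B=b["p"][125:225,205:315,::-1]
B=cv2.resize(B,None,fx=5,fy=5,interpolation=cv2.INTER_CUBIC);cv2.imwrite("pics/w4c.png",B)
# cap-mark direction in world: brightest pixels in cap
for n,m,o in(("w1",a,(266,188)),("w4",b,(259,185))):
    P=[]
    for v in range(o[1]-8,o[1]+9):
        for u in range(o[0]-8,o[0]+9):
            X=ray(m,(u,v),107);p=m["p"][v,u].astype(int)
            if np.hypot(X[0]-560.3,X[1]+144.9)<6: P.append([*X[:2],p[0],p[2]])
    P=np.array(P);w=np.clip(P[:,2]-110,0,None);g=(P[:,:2]*w[:,None]).sum(0)/w.sum()-[560.3,-144.9];print(n,len(P),g,np.degrees(np.arctan2(g[1],g[0])))
t=np.load("top0.npz")["p"];cv2.imwrite("pics/y.png",cv2.resize(np.hstack([t[195:235,160:205],np.load("top4.npz")["p"][195:235,160:205]])[:,:,::-1],None,fx=8,fy=8,interpolation=cv2.INTER_CUBIC))
```

```text
w1 7.516129032258065 10.419354838709678
w4 7.990384615384615 9.89423076923077
w1 113 [ 2.98583876 -0.78412506] -14.714450340193794
w4 128 [0.70745356 1.51046426] 64.90309818167854
```

View pics/w4c.png

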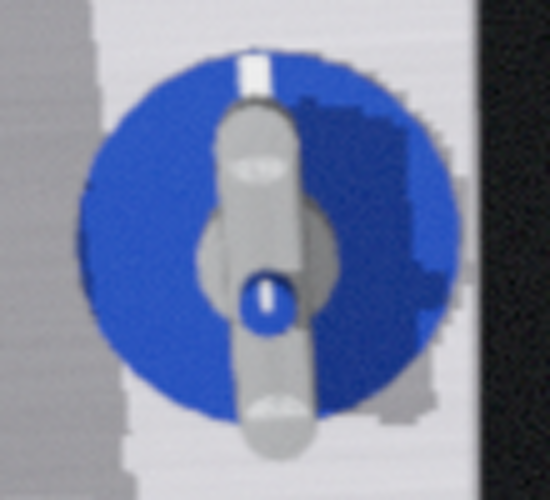

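View pics/y.png

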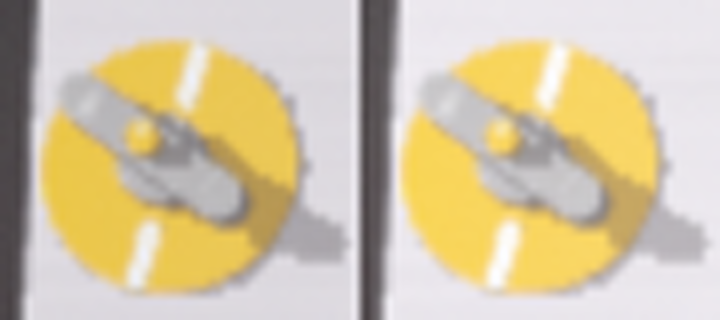

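The cap's white line points along the disc marks, as it did before. My crude numeric estimate of its angle picked up grey wing pixels and is unusable. The yellow foot looks the same before and after. Handing in.

```bash
python3 -c "
from bench import robot;print(robot.hand_in())"
```

```text
the job is handed in; nothing more can be done
None
```

The blue foot's jam nut is turned clockwise to its hard stop and released. I handed the job in at about 6.7 s, with the gripper clear above it.

- **Nut:** I gripped the wing bar of the smallest blue foot, the one on the plate. I turned it about 70° until the moment on the wrist rose from 0.15 to 1.8 N m, which is the stop. Afterwards depth puts the wings within about 0.5° of the world x axis. The white marks measured 0.1° off that axis in the first top view. My later fit of the marks failed because one was hidden from the wrist camera, but by eye the wings line up with the visible mark.
- **Screw:** The cap's white line still lies along the disc marks, as it did before. I checked this only by eye: my numeric estimate of the cap line's angle picked up grey wing pixels (-15° before, 65° after), so I discarded it.
- **Yellow foot:** It looks the same in the top view before and after.
- **Cameras:** The top and wrist views disagreed by about 3 mm on the blue foot's position. I used the wrist value, and side forces during the grip stayed under 2 N.

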